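Load the bottle rack and press its label holder home

ROBOT

A 6-joint arm with a two-finger parallel gripper is mounted at the origin on the work surface; the furniture and walls round the work are solid. World frame = base frame: x ahead of the robot, y to its left, z up, the work surface at z = 0. Lengths are in m, angles in rad, forces in N, time in s.
With the tool pointing down it reaches from about 0.35 to 0.85 m from the base axis. Payload 8.1 kg.
Tool frame: the origin (TCP) lies on the mounting face of the last link; the fingertips stand 186 mm ahead of it and the grasp point (between the pads) lies 167 mm ahead of it (robot.finger_overhang is the distance from the TCP to the fingertips, in m); z points along the fingers, y is the line along which they close (so a half turn about z gives the same grasp; the last joint's range is limited). The gripper opens to 93 mm and grips with 3 to 60 N. Pads are 15 mm wide; open, the fingers measure 128 mm over their backs; the gripper's body (75 mm by 188 mm) begins 65 mm behind the grasp point.
Start: joints at [1.13, 0.13, 1.488, -0, 1.523, -0.085], TCP at [0.209, 0.562, 0.405] pointing down, gripper open.
Joint ranges: [-2.96, 2.96], [-0.89, 2.26], [0.02, 2.5], [-1.34, 4.48], [0, 2.73], [-2.66, 2.66]. Speed limits (rad/s): [2.39, 2.39, 2.79, 3.14, 3.14, 3.14].

INTERFACE

Orientations are given as a rotation vector (axis times angle).
In Python, from plant import readout, read_camera, get_calibration, job, robot gives the robot as it stands.
- The arm moves only by the shell command python3 -m handwheel 'ROWS' [FORCE]. ROWS is JSON, a list of rows, each a list of 5 numbers: the shift along the world's x, y, z in cm, then the turn about the world's z in rad, then the closure, from 0 (fully open) to 1 (shut). In form: [[tx, ty, tz, spin, gripper], ...]. A call has 1 to 10 rows; each row shifts and turns the commanded pose from where the row before left it; what a row does not reach is not made up. A row lasts 1/8 s, in which the tool goes at most 62.5 mm and 10.7 degrees, less where a joint would pass 70% of its speed; a pose out of reach is approached as far as the arm can. A call is refused whole if a number of a shift passes 6.25 or a number of a turn 0.188, either way. A call with a gripper value outside its range is refused whole. The fingers move at their own pace and stop on an object; FORCE is the grip in N (left out, the last holds). Time passes only in rows, so rows that do not move let the fingers close. It gives the time, the measured TCP pose, the force, the opening and the grip force at its end, in the units of the state.
- readout.read_state(): the state, without advancing time (a new reading comes with each control period).
- read_camera(name): name is "scene" or "top" or "wrist"; returns the picture (420x560x3 uint8, red, green, blue); there is no depth.
- get_calibration(name): a dict with "fovy" (degrees; the focal length in pixels is half the picture's height over the tangent of half this angle, whatever the lens; pixels are square), "cx", "cy" (the principal point, pixels), "pose" (4x4, takes a point from camera to world coordinates). Camera axes: x right, y down, z forward; pixel columns grow to the right and rows downward; lengths in m; the calibration is good to about 2 mm. A picture is of the moment at which its call begins: read the wrist's pose just before it. get_calibration takes no time and is no camera call; for the wrist camera it gives the pose at the moment of the call.
- job.close_job(): hands the job in; it is judged then, once.
The state is a dict: "t": time; "q": joint angles; "dq": joint speeds; "joint_torque": joint torques, N m; "tool_pos": TCP position; "orientation": TCP orientation; "force": force on the tool from outside, world axes, zero at the start; "wrist_torque": the same for the moment, N m; "opening": finger opening in m; "gripper_force": force on a finger pad.
Only numpy, scipy, OpenCV 4.12 (cv2) and the standard library are available. Lean on these libraries where they do the work, as an engineer would, in place of code of your own. Each camera call takes 0.05 s, during which the arm holds its last target. There are 200 camera calls.

TASK

Put the two amber bottles that stand on the bench upright into the two empty end cells of the grey rack, one per cell, beside the one already in the middle. Then take the white label holder from its metal stand and, with its card facing the front (away from the bottles), push it straight down behind the rack's front lip until the sprung strip in the channel is fully down. Finish while still holding it pressed home, as it springs back if let go; leave the other things on the bench where they are.

Things in the scene. Friction and masses are not known exactly. Their poses are not given: they have to be found in the camera images.
- rack: grey plastic rack screwed to the bench, 54 x 157 mm over its three cells in a row along its y, walls 40 mm high. Origin: bench level, under the centre of the middle cell; -x is its front. Cells are about 44 x 45 mm inside, floor 5 mm above the bench, 50.7 mm from cell to cell. The label channel runs along the front (see rack_slot)
- rack_slot (a point): middle of the label channel, 48 mm in front of the rack's origin, 22 mm above the bench = top of the sprung strip when free. Axes as the rack's. Channel: 13 mm wide (x), 100 mm long (y), ends closed; lip and back are 31 mm high, then flare to a mouth about 25 mm wide at 41 mm above the bench; end cheeks 31 mm high
- rack_cell0 (a point): centre of the floor of the rack's end cell at +y
- rack_cell1 (a point): centre of the floor of the rack's middle cell (filled)
- rack_cell2 (a point): centre of the floor of the rack's end cell at -y
- strip (a joint): steel strip, 98 x 11 mm, that fills the bottom of the label channel on springs: 0 = up, grows as it is pressed down, hard stop at 0.010 m. It pushes back with 3 N at the start and 9 N at the stop
- holder: white label holder, an upright plate 8 mm thick (x), 90 mm wide (y), 84 mm high, 50 g. Origin: centre of its lower edge; z up; -x is the side with the paper card. It stands in the slot of the stand, its lower edge 6 mm above the bench. Grip it across its 8 mm thickness at the ribbed top 20 mm. Pressed home its lower edge is 12 mm above the bench
- holder_card (a point): middle of the card face of the holder, 44 mm above the lower edge, 4 mm to -x
- stand: plain aluminium stand for the label holder, 44 x 112 mm, 24 mm high, fixed to the bench; slot 12 mm wide and 96 mm long, floor 6 mm above the bench. Origin: bench level, centre
- bottle_a: amber glass dropper bottle with a black cap, upright: body 30 mm diameter up to 45 mm high, cap 21 mm diameter from 45 to 67 mm; about 50 g. Origin: centre of the underside. Stands on the bench
- bottle_b: amber glass dropper bottle with a black cap, upright: body 30 mm diameter up to 45 mm high, cap 21 mm diameter from 45 to 67 mm; about 50 g. Origin: centre of the underside. Stands on the bench
- bottle_c: amber glass dropper bottle with a black cap, upright: body 30 mm diameter up to 45 mm high, cap 21 mm diameter from 45 to 67 mm; about 50 g. Origin: centre of the underside. Already stands in the middle cell of the rack
- white_jar: bystander: white specimen jar with screw cap, 51 mm diameter, 65 mm high. Origin: underside centre
- tape_roll: bystander: roll of tape lying flat, 66 mm diameter, 18 mm high. Origin: underside centre
- cover_glass: bystander: small flat carton, 50 x 66 x 16 mm. Origin: underside centre
- tally_counter: bystander: hand tally counter, 58 x 60 x 36 mm. Origin: underside centre
Things that resemble listed ones, but are neither listed nor needed, are in the scene too. Leave any turquoise look-alike of the bottle_b alone. There is more than one size of the holder; the one meant has the size given above.

How it is judged:
By the outcome, as a careful person would: the job done as asked, in the order asked, and still so for the second after the job is handed in, while the arm keeps its last pose, push and grip.
It also fails if it takes over 53 s, if anything falls off the work surface, if the arm or the gripper's body presses on something with over 40 N, if the wrist force passes 120 N, or if a joint passes its speed limit or range.

## Working session

There is one attempt and no reset: what is moved stays moved. The work goes in short steps, Python scripts to look and compute and a shell command to move; the robot and the scene stay as the last step left them, time stands still between calls to the robot, and variables do not carry over. Pictures are saved under pics/ and viewed, at most 10 in all, crops included, and the job is handed in when it is done.

```bash
ls; mkdir -p pics
cat > h.py <<'E'
import numpy as np, cv2
from plant import readout, read_camera, get_calibration
def snap(n,f):
    c=get_calibration(n); im=read_camera(n); cv2.imwrite(f,im[:,:,::-1]); np.savez(f+'.npz',im=im,pose=c['pose'],k=[c['fovy'],c['cx'],c['cy']]); return im
def ray(f,u,v):
    d=np.load(f+'.npz'); fy,cx,cy=d['k']; F=210/np.tan(np.radians(fy)/2); P=d['pose']
    r=P[:3,:3]@np.array([(u-cx)/F,(v-cy)/F,1]); return P[:3,3],r
def at(f,u,v,z):
    o,r=ray(f,u,v); return np.round(o+r*(z-o[2])/r[2],4)
def pix(f,p):
    d=np.load(f+'.npz'); fy,cx,cy=d['k']; F=210/np.tan(np.radians(fy)/2); P=d['pose']
    c=P[:3,:3].T@(np.array(p)-P[:3,3]); return np.round([cx+F*c[0]/c[2],cy+F*c[1]/c[2]],1)
E
python3 - <<'E'
from h import *
for n in('top','scene'):
    snap(n,f'pics/{n}0.png'); print(n,get_calibration(n))
im=np.vstack([np.load(f'pics/{n}0.png.npz')['im'] for n in('top',)])
print(readout.read_state())
E
```

```text
pics
top {'fovy': 49.57493139004487, 'cx': 278.37344753163904, 'cy': 208.75201258793027, 'pose': array([[-0.02878231, -0.99132153,  0.12827008,  0.29806124],
       [-0.99954056,  0.02732349, -0.0131186 , -0.16717966],
       [ 0.00949996, -0.12858873, -0.9916525 ,  1.35754679],
       [ 0.        ,  0.        ,  0.        ,  1.        ]])}
scene {'fovy': 56.8595248710206, 'cx': 283.539428266511, 'cy': 208.7954270193612, 'pose': array([[ 0.67522088, -0.36154616,  0.64293168, -0.12753722],
       [-0.73754215, -0.31863004,  0.59540446, -0.73181878],
       [-0.01040885, -0.87621874, -0.48180119,  0.49050804],
       [ 0.        ,  0.        ,  0.        ,  1.        ]])}
{'t': 0.1, 'q': array([ 1.12960649e+00,  1.31048318e-01,  1.48914055e+00, -1.18255539e-05,
        1.52299753e+00, -8.54229462e-02]), 'dq': array([ 0.00057308, -0.00110089, -0.00233337,  0.00059458,  0.00016654,
        0.00030303]), 'joint_torque': array([ 1.29813012e-03, -5.61332738e+01, -4.93099952e+01,  7.70698185e-02,
        2.89583701e-02, -1.82463896e-05]), 'tool_pos': array([0.20889373, 0.56224797, 0.40383078]), 'orientation': array([-5.55822373e-01, -3.09162182e+00,  2.42168860e-03]), 'force': array([ 0.51664603,  0.74035401, -0.77035376]), 'wrist_torque': array([-0.02277175, -0.04600298, -0.06973498]), 'gripper_force': 0.0, 'opening': 0.09284310746214323}
```

View pics/top0.png

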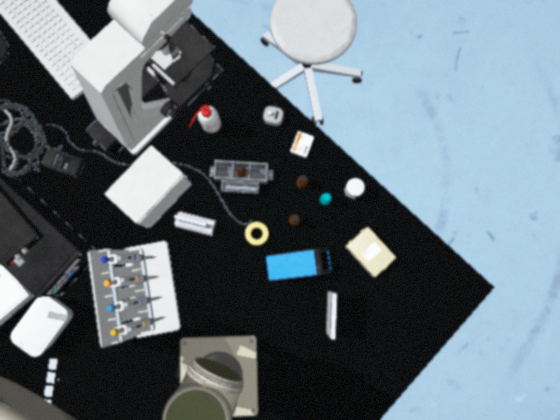

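View pics/scene0.png

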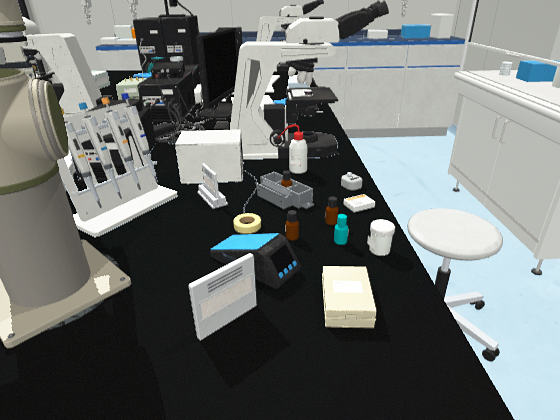

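The top view shows amber bottles at (303,181) and (294,220), with the turquoise look-alike at (325,199). The rack is at (241,172) with its channel on the side at v≈187. A holder in a stand is at (195,222), and a large white plate without a stand is at (331,315), which is probably the other size. I'll check these in close crops.

Run:
```python
from h import *
a=cv2.imread('pics/top0.png')[150:240,165:345]; b=cv2.imread('pics/scene0.png')[150:260,185:405]
a=cv2.resize(a,(800,400),interpolation=cv2.INTER_CUBIC)
cv2.imwrite('pics/c1.png',a)
b=cv2.resize(b,None,fx=3.6,fy=3.6,interpolation=cv2.INTER_CUBIC)
cv2.imwrite('pics/c2.png',b)
for n,u,v,z in[('cap1',303,181,.067),('cap2',294,220,.067),('rack',241,165,.04),('hold',195,220,.09),('big',331,315,.1)]: print(n,at('pics/top0.png',u,v,z))
```

```text
cap1 [ 0.5438 -0.2576  0.067 ]
cap2 [ 0.4314 -0.2279  0.067 ]
rack [ 0.6019 -0.0779  0.04  ]
hold [0.4367 0.0501 0.09  ]
big [ 0.1666 -0.318   0.1   ]
```

View pics/c1.png

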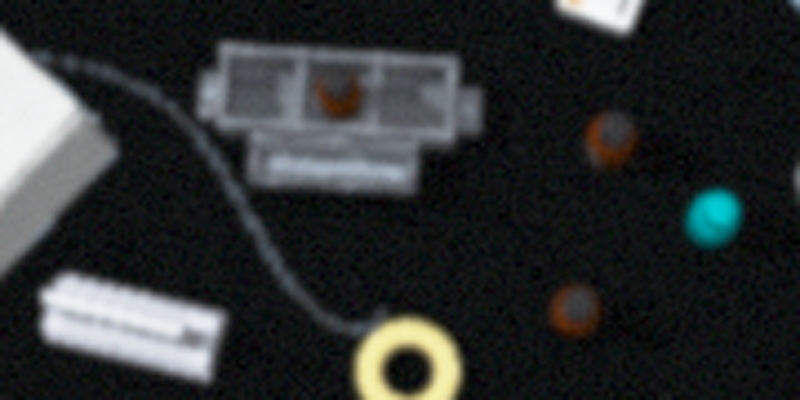

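View pics/c2.png

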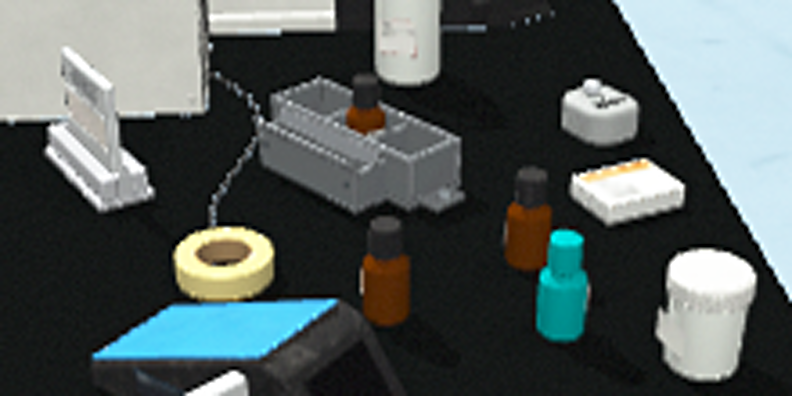

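Card face is visible on the -x side of the standing holder, and the rack channel is on its robot side. Triangulating now, including obstacles on the transit path.

```bash
cat >> h.py <<'E'
def tri(*obs):
    A=np.zeros((3,3));b=np.zeros(3);R=[]
    for f,u,v in obs:
        o,r=ray(f,u,v); r=r/np.linalg.norm(r); M=np.eye(3)-np.outer(r,r); A+=M;b+=M@o;R.append((M,o))
    p=np.linalg.solve(A,b); return np.round(p,4),[round(float(np.linalg.norm(M@(p-o))),4) for M,o in R]
E
python3 - <<'E'
from h import *
T='pics/top0.png';S='pics/scene0.png'
t=lambda x,y:(T,165+x/4.444,150+y/4.444); s=lambda x,y:(S,185+x/3.6,150+y/3.6)
print('far cap',tri(t(617,128),s(531,174))); print('near cap',tri(t(579,297),s(385,224)))
print('holder top ends',tri(t(45,293),s(65,50)))
for q in [(220,43),(460,57),(452,145),(218,130)]: print('rack',at(*t(*q),.04))
for q in [(250,182),(415,192)]: print('lip',at(*t(*q),.041))
for q in [(65,270),(228,312),(210,382),(42,340)]: print('stand',at(*t(*q),.024))
print('pipettes',tri((T,105,259),(S,100,103)),tri((T,113,331),(S,75,125)))
print('box',tri((T,152,147),(S,242,131)), 'bottle wash',tri((T,207,112),(S,298,127)))
st=readout.read_state()
R=cv2.Rodrigues(st['orientation'])[0]; print(R.round(3))
w=get_calibration('wrist'); print(w['pose'].round(3),w['fovy'])
E
```

```text
far cap (array([ 0.5507, -0.261 ,  0.0676]), [0.001, 0.001])
near cap (array([ 0.4404, -0.2318,  0.0656]), [0.0003, 0.0003])
holder top ends (array([0.4512, 0.1051, 0.0879]), [0.0015, 0.0015])
rack [6.201e-01 1.000e-04 4.000e-02]
rack [ 0.6063 -0.1594  0.04  ]
rack [ 0.5469 -0.1525  0.04  ]
rack [0.5612 0.0021 0.04  ]
lip [ 0.5255 -0.0188  0.041 ]
lip [ 0.5159 -0.1273  0.041 ]
stand [0.4726 0.1065 0.024 ]
stand [ 0.4416 -0.0012  0.024 ]
stand [0.3955 0.0112 0.024 ]
stand [0.4264 0.1217 0.024 ]
pipettes (array([0.3046, 0.2495, 0.2581]), [0.0285, 0.0285]) (array([0.1747, 0.2135, 0.2404]), [0.0165, 0.0165])
box (array([0.6436, 0.1599, 0.1232]), [0.0042, 0.0042]) bottle wash (array([0.7309, 0.004 , 0.1464]), [0.0026, 0.0026])
[[-0.937  0.348 -0.001]
 [ 0.348  0.937 -0.001]
 [ 0.    -0.002 -1.   ]]
[[ 0.349  0.905  0.245  0.141]
 [ 0.937 -0.335 -0.096  0.587]
 [-0.004  0.263 -0.965  0.383]
 [ 0.     0.     0.     1.   ]] 67.01709165870197
```

```bash
python3 -m handwheel '[[0,0,5,0,0],[0,0,4,0,0],[1.9,-5.5,0,-0.13,0],[1.9,-5.5,0,-0.13,0],[1.9,-5.5,0,-0.13,0],[1.9,-5.5,0,-0.13,0],[1.9,-5.5,0,-0.13,0],[1.9,-5.5,0,-0.13,0],[1.9,-5.5,0,-0.13,0],[1.9,-5.5,0,-0.13,0]]' 10 && python3 -m handwheel '[[1.9,-5.5,0,-0.13,0],[1.9,-5.5,0,-0.13,0],[1.9,-5.5,-3,0,0.3],[1.9,-5.5,-3,0,0.3],[1.9,-5.5,-3,0,0.4],[1.9,-5.5,-3,0,0.4],[2,-1,-3,0,0.4],[0,0,0,0,0.4]]'
python3 - <<'E'
from h import *
snap('wrist','pics/w1.png'); R=cv2.Rodrigues(readout.read_state()['orientation'])[0]; print(R.round(3),readout.read_state()['q'].round(2))
E
```

```text
t: 1.35
tool_pos: [0.361, 0.1207, 0.4945]
orientation: [2.023, 2.403, 0.0]
force: [0.8, -0.3, -0.6]
opening: 0.0929
gripper_force: 0.0
t: 2.35
tool_pos: [0.4909, -0.208, 0.3464]
orientation: [-2.31, -2.119, 0.003]
force: [0.3, 0.2, 0.7]
opening: 0.056
gripper_force: 0.0
[[ 0.085  0.996 -0.004]
 [ 0.996 -0.085  0.002]
 [ 0.002 -0.004 -1.   ]] [-0.5  -0.02  1.74  0.    1.42 -0.41]
```

View pics/w1.png

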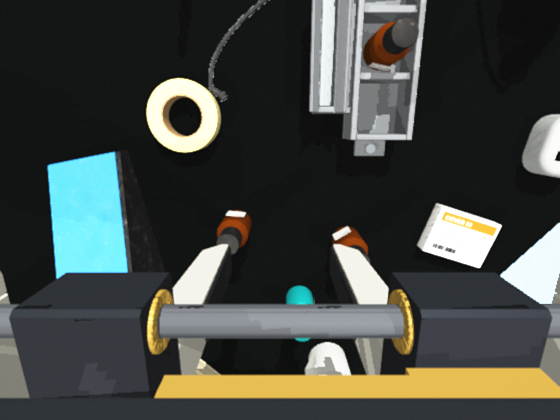

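The wrist view shows the near bottle at (233,228), the far bottle at (350,240), the turquoise one at (299,300), and the rack's -y end at (345..411,138). I'll check my estimates against these pixels.

Run:
```python
from h import *
W='pics/w1.png'
for p in [(.4404,-.2318,.067),(.4404,-.2318,.045),(.5507,-.261,.067),(.5507,-.261,.045)]: print(pix(W,p))
for q in [(343,138),(411,139)]: print('rack -y corners',at(W,*q,.04))
print('rack edge up',at(W,362,2,.04),at(W,425,2,.04))
print('lip',at(W,311,110,.031),at(W,350,112,.031))
print('cap c',at(W,405,30,.072),'label bottle')
cv2.imwrite('pics/w1c.png',cv2.resize(cv2.imread(W)[0:270,170:450],(800,771))[:600])
```

```text
[226.9 244.7]
[230.9 236.2]
[354.8 265.8]
[349.7 255.9]
rack -y corners [ 0.5491 -0.1513  0.04  ]
rack -y corners [ 0.6083 -0.1573  0.04  ]
rack edge up [ 0.5676 -0.0479  0.04  ] [ 0.617  -0.0523  0.04  ]
lip [ 0.5234 -0.1252  0.031 ] [ 0.5576 -0.1299  0.031 ]
cap c [ 0.59   -0.0781  0.072 ] label bottle
```

View pics/w1c.png

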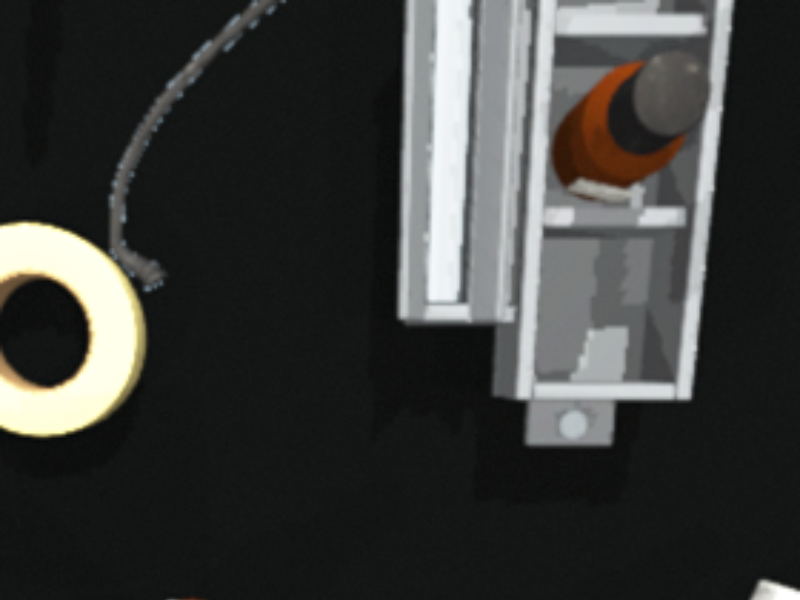

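```bash
python3 -m handwheel '[[-2.7,-0.7,0,0,0.4],[-2.7,-0.7,0,0,0.4],[0,0,-3.5,0,0.4],[0,0,-3.5,0,0.4],[0,0,0,0,0.4],[0,0,0,0,0.4]]' 15
python3 - <<'E'
from h import *
snap('wrist','pics/w2.png'); print(readout.read_state()['tool_pos'])
W='pics/w2.png'
for p in [(.4404,-.2318,.067),(.4404,-.2318,.045),(.4404,-.2318,0)]: print(pix(W,p))
E
```

```text
t: 3.15
tool_pos: [0.4381, -0.2215, 0.2825]
orientation: [2.311, 2.124, 0.001]
force: [0.2, -0.3, -0.1]
opening: 0.0559
gripper_force: 0.0
[ 0.43833187 -0.22169904  0.28279274]
[284.1 253.2]
[283.7 241.3]
[283.1 222.8]
```

View pics/w2.png

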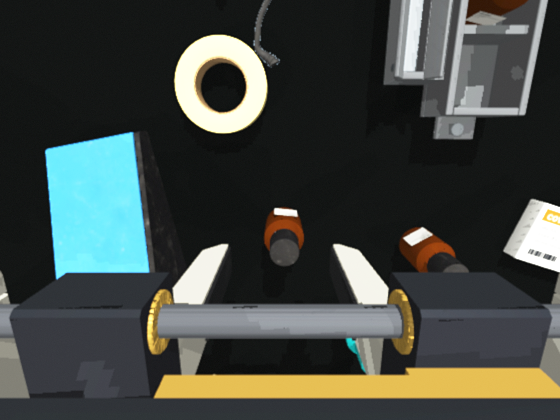

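The near bottle's cap top is at (285,251), against a predicted (284,253), so the estimate holds within about 1 mm.

```bash
python3 -m handwheel '[[0.2,-0.9,0,0,0.4],[0,0,-2.5,0,0.4],[0,0,-2.5,0,0.4],[0,0,0,0,0.4],[0,0,0,0,0.9],[0,0,0,0,0.9],[0,0,0,0,0.9],[0,0,0,0,0.9],[0,0,0,0,0.9]]' 15
python3 - <<'E'
from h import *
W='pics/w2.png'
for q in [(443.5,116),(519,116)]: print('rack -y top corners(outer)',at(W,*q,.04))
d=np.array
a=at('pics/w1.png',351,139.3,.04);b=at('pics/w1.png',411.5,139.3,.04);print(a,b)
for yaw in (-5,):
    c,s=np.cos(np.radians(yaw)),np.sin(np.radians(yaw)); m=(a+b)/2
    o=m[:2]+78.5e-3*d([-s,c]); print('rack origin',o,'cell0',o+.0507*d([-s,c]),'cell2',o-.0507*d([-s,c]),'slot',o-.048*d([c,s]))
E
```

```text
t: 4.32
tool_pos: [0.4401, -0.2309, 0.2314]
orientation: [2.312, 2.124, 0.001]
force: [-0.8, 0.3, 6.6]
opening: 0.0204
gripper_force: 21.2
rack -y top corners(outer) [ 0.5541 -0.1538  0.04  ]
rack -y top corners(outer) [ 0.6044 -0.158   0.04  ]
[ 0.556 -0.153  0.04 ] [ 0.6087 -0.1576  0.04  ]
rack origin [ 0.58919173 -0.07709872] cell0 [ 0.59361052 -0.02659165] cell2 [ 0.58477293 -0.12760579] slot [ 0.54137438 -0.07291524]
```

```bash
python3 -m handwheel '[[0,0,5,0,0.9],[0,0,5,0,0.9],[3,4.1,0,0,0.9],[3,4.1,0,0,0.9],[3,4.1,0,0,0.9],[3,4.1,0,0,0.9],[3,4.1,0,0,0.9],[0,0,0,0,0.9],[0,0,0,0,0.9]]'
python3 - <<'E'
from h import *
W='pics/w3.png'; snap('wrist',W); print(readout.read_state()['tool_pos'])
snap('top','pics/top3.png')
cv2.imwrite('pics/w3b.png',np.vstack([cv2.imread(W)[:300],cv2.resize(cv2.imread('pics/top3.png')[140:215,180:320],(560,300),interpolation=cv2.INTER_CUBIC)]))
E
```

```text
t: 5.45
tool_pos: [0.5893, -0.0256, 0.3297]
orientation: [-2.313, -2.126, 0.002]
force: [-0.4, -0.1, -0.7]
opening: 0.0206
gripper_force: 19.0
[ 0.58910167 -0.02612602  0.32984166]
```

View pics/w3b.png

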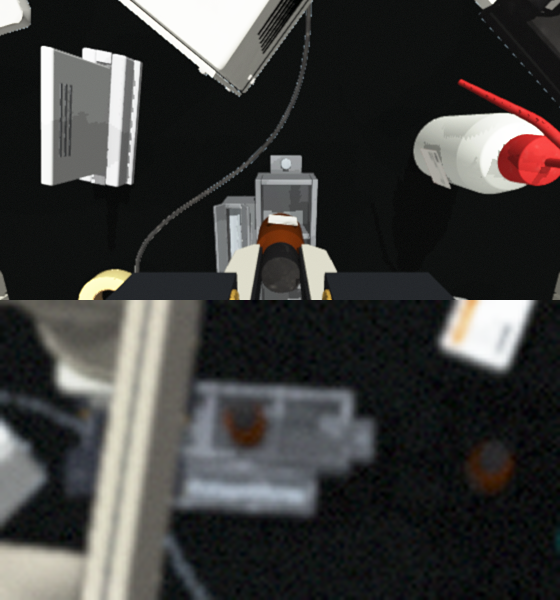

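The wrist view shows the rack's +y end corners at about (255,177) and (317,178), and the holder in its stand at upper left. Computing the cell0 offset.

Run:
```python
from h import *
W='pics/w3.png'; d=np.array
a=at(W,255,175,.04);b=at(W,317.5,177,.04);print(a,b,b-a)
c,s=np.cos(np.radians(-5)),np.sin(np.radians(-5)); m=((a+b)/2)[:2]
o=m-.0785*d([-s,c]); print('origin',o,'cell0',o+.0507*d([-s,c]))
print('stand corners',[at(W,*q,.024) for q in [(98,48),(142,62),(132,186)]])
```

```text
[0.5701 0.0067 0.04  ] [6.23e-01 5.00e-04 4.00e-02] [ 0.0529 -0.0062  0.    ]
origin [ 0.58970827 -0.07460128] cell0 [ 0.59412707 -0.02409421]
stand corners [array([0.4519, 0.1187, 0.024 ]), array([0.4856, 0.1053, 0.024 ]), array([0.4557, 0.0037, 0.024 ])]
```

Run:
```python
from h import *
cv2.imwrite('pics/w3c.png',cv2.resize(cv2.imread('pics/w3.png')[30:270,20:340],(800,600),interpolation=cv2.INTER_CUBIC))
```

```text
(no output)
```

View pics/w3c.png

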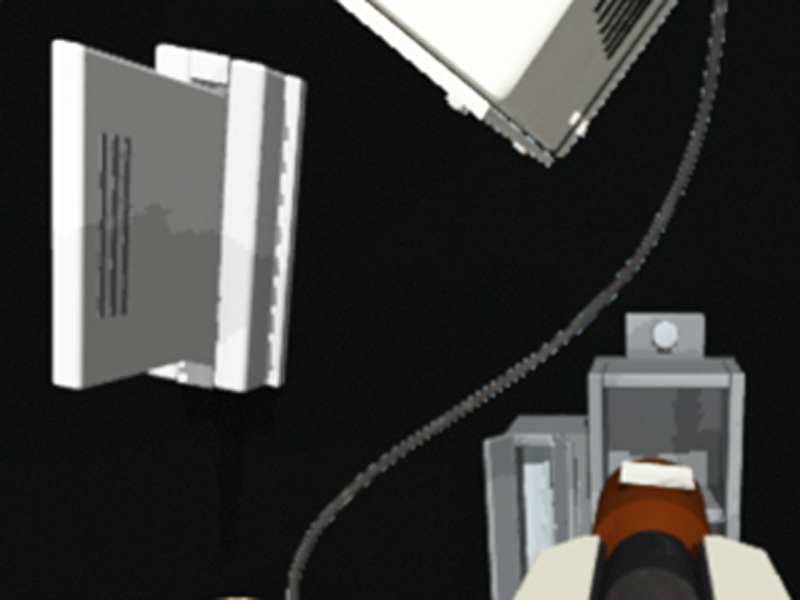

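```bash
python3 -m handwheel '[[0.5,0.1,0,0,0.9],[0,0,-3.2,0,0.9],[0,0,-3,0,0.9],[0,0,-2,0,0.9],[0,0,-1,0,0.9],[0,0,0,0,0.9],[0,0,0,0,0.9]]';python3 - <<'E'
from h import *
print(pix('pics/w3.png',(.5891,-.0261,.1655)),readout.read_state()['wrist_torque'])
E
```

```text
t: 6.42
tool_pos: [0.5951, -0.0247, 0.2394]
orientation: [2.313, 2.124, 0.002]
force: [-0.5, -0.7, -0.3]
opening: 0.0204
gripper_force: 22.9
[280.1 276.2] [-0.08567861  0.07755812 -0.02689418]
```

```bash
python3 -m handwheel '[[0,0,-0.3,0,0.9],[0,0,0,0,0.9],[0,0,0,0,0.4],[0,0,0,0,0.4],[0,0,0,0,0.4],[0,0,3,0,0.4],[0,0,5,0,0.4],[-1,-5.5,1,0,0.4],[-1,-5.5,0,0,0.4],[-1,-6,0,0,0.4]]'; python3 -m handwheel '[[-1.3,-6.2,-3.5,0,0.4],[0,0,-0.5,0,0.4],[0,0,0,0,0.4],[0,0,0,0,0.4]]'
python3 - <<'E'
from h import *
W='pics/w4.png'; im=snap('wrist',W); p=readout.read_state()['tool_pos'];print(p)
# cap c, bottle0 check, far bottle: orange/amber mask blobs
hsv=cv2.cvtColor(im,cv2.COLOR_RGB2HSV); m=cv2.inRange(hsv,(4,120,30),(18,255,200))
n,_,s,c=cv2.connectedComponentsWithStats(m)
for i in range(1,n):
    if s[i,4]>60: print(s[i],c[i].round(1))
print(pix(W,(.5507,-.261,.067)),pix(W,(.5507,-.261,.03)),pix(W,(.594,-.0253,.05)))
E
```

```text
t: 7.68
tool_pos: [0.564, -0.1957, 0.3251]
orientation: [-2.312, -2.126, -0.0]
force: [0.8, -1.3, 0.8]
opening: 0.0558
gripper_force: 0.0
t: 8.18
tool_pos: [0.5539, -0.247, 0.2906]
orientation: [2.312, 2.126, 0.001]
force: [1.0, 0.8, 0.6]
opening: 0.0558
gripper_force: 0.0
[ 0.55401599 -0.2469651   0.29083506]
[ 36  48  19  35 202] [44.3 68.1]
[263 207  40  43 796] [283.5 226.5]
[277.  254.6] [277.4 236.3] [ 319.5 -168.1]
```

Run:
```python
from h import *
# same blob stats in w2 (near bottle, known grasp) for comparison
for W,p in(('pics/w2.png',(.4404,-.231)),('pics/w4.png',(.556,-.261))):
    im=np.load(W+'.npz')['im'];hsv=cv2.cvtColor(im,cv2.COLOR_RGB2HSV); m=cv2.inRange(hsv,(4,120,30),(18,255,200))
    n,_,s,c=cv2.connectedComponentsWithStats(m)
    for i in range(1,n):
        if s[i,4]>400: print(s[i],c[i].round(1))
    g=im[200:300,262:305].max(2); print(pix(W,(*p,.067)),pix(W,(*p,.02)), pix(W,(p[0],p[1]+.015,0)),pix(W,(p[0],p[1],.045)))
    print(im[200:280:4,285].tolist())
```

```text
[467   0  61  18 676] [493.3   5.9]
[263 210  42  41 805] [282.5 227.5]
[ 399  227   57   45 1120] [423.3 250. ]
[284.  252.1] [283.3 229.3] [281.6 205.1] [283.6 240.3]
[[18, 21, 19], [18, 21, 20], [126, 82, 59], [252, 252, 250], [124, 66, 41], [151, 66, 17], [154, 65, 14], [124, 59, 30], [40, 39, 39], [40, 40, 39], [72, 69, 67], [77, 75, 72], [74, 73, 70], [74, 72, 68], [72, 70, 69], [70, 68, 66], [68, 66, 65], [15, 16, 17], [16, 16, 16], [15, 15, 14]]
[263 207  40  43 796] [283.5 226.5]
[284.6 254. ] [283.9 231.7] [282.3 208.2] [284.3 242.5]
[[16, 18, 17], [17, 19, 17], [61, 30, 13], [94, 39, 8], [100, 42, 12], [123, 53, 14], [135, 57, 14], [112, 49, 16], [34, 34, 34], [34, 35, 34], [70, 68, 65], [66, 63, 62], [74, 70, 68], [63, 61, 59], [62, 60, 58], [73, 71, 67], [49, 47, 45], [11, 11, 10], [10, 10, 10], [16, 19, 19]]
```

```bash
python3 -m handwheel '[[0.2,-1.1,0,0,0.4],[0,0,-3,0,0.4],[0,0,-2.8,0,0.4],[0,0,0,0,0.4],[0,0,0,0,0.9],[0,0,0,0,0.9],[0,0,0,0,0.9],[0,0,0,0,0.9],[0,0,0,0,0.9]]'; python3 -m handwheel '[[0,0,5,0,0.9],[0,0,5,0,0.9],[1,4.4,0,0,0.9],[1,4.4,0,0,0.9],[0.9,4.3,0,0,0.9],[0,0,0,0,0.9],[0,0,0,0,0.9]]'
```

```text
t: 9.35
tool_pos: [0.5555, -0.2593, 0.2326]
orientation: [2.313, 2.124, 0.0]
force: [0.0, 0.2, 3.3]
opening: 0.0212
gripper_force: 15.0
t: 10.22
tool_pos: [0.5842, -0.1284, 0.3318]
orientation: [2.313, 2.126, -0.001]
force: [-0.4, -0.2, 1.1]
opening: 0.0204
gripper_force: 15.0
```

```bash
python3 -m handwheel '[[0.1,0.2,0,0,0.9],[0,0,-3.4,0,0.9],[0,0,-3,0,0.9],[0,0,-2,0,0.9],[0,0,-1,0,0.9],[0,0,0,0,0.9],[0,0,0,0,0.9]]'
python3 - <<'E'
from h import *
s=readout.read_state(); print(s['tool_pos'],s['wrist_torque'])
# measure holder top edge & stand in earlier w3 (offline)
W='pics/w3.png'
q=lambda x,y:(20+x/2.5,30+y/2.5)
for z,pts in((.090,[(52,40),(84,47),(52,383),(83,387)]),(.024,[(158,46),(303,80),(282,385),(245,390),(268,63)])):
    for p in pts: print(z,at(W,*q(*p),z))
E
```

```text
t: 11.1
tool_pos: [0.5858, -0.1264, 0.2389]
orientation: [2.313, 2.124, 0.001]
force: [0.4, 0.5, -0.0]
opening: 0.0205
gripper_force: 21.9
[ 0.58579286 -0.12639777  0.23887694] [-0.09155776  0.03871333 -0.03261958]
0.09 [0.4498 0.106  0.09  ]
0.09 [0.4573 0.1038 0.09  ]
0.09 [0.425  0.0209 0.09  ]
0.09 [0.4333 0.0191 0.09  ]
0.024 [0.4398 0.1194 0.024 ]
0.024 [0.485  0.1053 0.024 ]
0.024 [0.4569 0.0055 0.024 ]
0.024 [0.443  0.0048 0.024 ]
0.024 [0.4745 0.1114 0.024 ]
```

```bash
python3 -m handwheel '[[0,0,-0.2,0,0.9],[0,0,0,0,0.9],[0,0,0,0,0.4],[0,0,0,0,0.4],[0,0,0,0,0.4],[0,0,4,0,0.4],[0,0,5,0,0.4],[-3.5,4.6,0,-0.1,0.4],[-3.5,4.6,0,-0.09,0.4],[-3.5,4.6,0,0,0.4]]'; python3 -m handwheel '[[-3.6,4.6,0,0,0.4],[0,0,-3,0,0.4],[0,0,0,0,0.4],[0,0,0,0,0.4]]'
python3 - <<'E'
from h import *
W='pics/w5.png'; im=snap('wrist',W); s=readout.read_state(); R=cv2.Rodrigues(s['orientation'])[0]; print(s['tool_pos'],np.degrees(np.arctan2(R[1,1],R[0,1])))
S='pics/scene5.png'; snap('scene',S); snap('top','pics/top5.png')
g=im.min(2); 
for v in range(100,270,15):
    x=np.where(g[v]>200)[0]; r=np.split(x,np.where(np.diff(x)>1)[0]+1); print(v,[(int(a[0]),int(a[-1])) for a in r if len(a)>2])
for y in (.045,0,-.045):
    t=np.radians(-16); print([pix(W,(.4414+x*np.cos(t)-y*np.sin(t),.0625+x*np.sin(t)+y*np.cos(t),.09)).tolist() for x in(-.004,.004)])
E
```

```text
t: 12.35
tool_pos: [0.4791, 0.0129, 0.3259]
orientation: [-2.507, -1.893, -0.0]
force: [0.7, 1.1, 1.3]
opening: 0.0559
gripper_force: 0.0
t: 12.85
tool_pos: [0.4447, 0.0575, 0.2966]
orientation: [2.505, 1.895, 0.0]
force: [-0.2, -0.3, 0.2]
opening: 0.0561
gripper_force: 0.0
[0.44496815 0.05740233 0.29692562] -15.81019505380793
100 [(72, 169), (368, 382), (394, 559)]
115 [(0, 78), (93, 177), (394, 408), (420, 553)]
130 [(0, 169), (420, 434), (447, 542)]
145 [(14, 139), (248, 263), (265, 280), (282, 294), (296, 298), (446, 460), (473, 531)]
160 [(0, 109), (248, 263), (282, 293), (296, 298), (472, 485), (499, 520)]
175 [(0, 79), (252, 275), (282, 293), (497, 502)]
190 [(0, 49), (252, 263), (265, 275), (282, 293)]
205 [(0, 19), (249, 262), (266, 275), (282, 293)]
220 [(253, 263), (266, 275), (282, 292)]
235 [(253, 263), (265, 275), (282, 292)]
250 [(253, 263), (265, 275), (282, 292)]
265 [(253, 275), (283, 292)]
[[265.2, 165.8], [278.9, 165.8]]
[[265.9, 238.4], [278.8, 238.4]]
[[266.5, 302.7], [278.6, 302.7]]
```

```bash
python3 -m handwheel '[[-0.3,0.5,0,0,0.4],[0,0,-2.5,0,0.4],[0,0,-2.3,0,0.4],[0,0,0,0,0.4],[0,0,0,0,0.95],[0,0,0,0,0.95],[0,0,0,0,0.95],[0,0,0,0,0.95],[0,0,0,0,0.95]]' 30
```

```text
t: 14.12
tool_pos: [0.4414, 0.0629, 0.2481]
orientation: [2.505, 1.896, 0.0]
force: [0.6, 0.1, -0.7]
opening: 0.0102
gripper_force: 0.0
```

```bash
python3 -m handwheel '[[0,0,0,0,1],[0,0,0,0,1],[0,0,0,0,1]]' 30
```

```text
t: 14.5
tool_pos: [0.4413, 0.0629, 0.248]
orientation: [-2.505, -1.896, -0.0]
force: [-0.2, 0.7, 0.4]
opening: 0.0079
gripper_force: 30.0
```

```bash
python3 -m handwheel '[[0,0,4.5,0,1],[0,0,4.5,0,1],[3.3,-4.5,0,0.1,1],[3.3,-4.5,0,0.09,1],[3.4,-4.4,0,0,1],[0,0,-2.5,0,1],[0,0,0,0,1],[0,0,0,0,1]]'
python3 - <<'E'
from h import *
for n in('wrist','scene','top'): snap(n,f'pics/{n}6.png')
s=readout.read_state(); R=cv2.Rodrigues(s['orientation'])[0]; print(s['tool_pos'],np.degrees(np.arctan2(R[1,1],R[0,1])))
print(s['opening'],s['gripper_force'])
I=cv2.INTER_CUBIC
a=cv2.resize(cv2.imread('pics/wrist6.png')[60:280,180:360],(490,600),interpolation=I)
b=cv2.resize(cv2.imread('pics/scene6.png')[150:220,240:320],(310,271),interpolation=I)
c=cv2.resize(cv2.imread('pics/scene5.png')[150:220,240:320],(310,271),interpolation=I)
cv2.imwrite('pics/comp6.png',np.hstack([a,np.vstack([b,c,np.zeros((58,310,3),np.uint8)])]))
print(get_calibration('wrist')['pose'].round(3))
E
```

```text
t: 15.5
tool_pos: [0.5411, -0.0707, 0.3133]
orientation: [-2.313, -2.125, 0.0]
force: [-0.2, -0.0, -0.9]
opening: 0.0078
gripper_force: 30.0
[ 0.54146876 -0.07062713  0.31418292] -4.8151132116332755
0.00765459542827595 29.99987483024597
[[ 0.996 -0.081 -0.022  0.548]
 [-0.084 -0.96  -0.265  0.001]
 [ 0.     0.266 -0.964  0.293]
 [ 0.     0.     0.     1.   ]]
```

View pics/comp6.png

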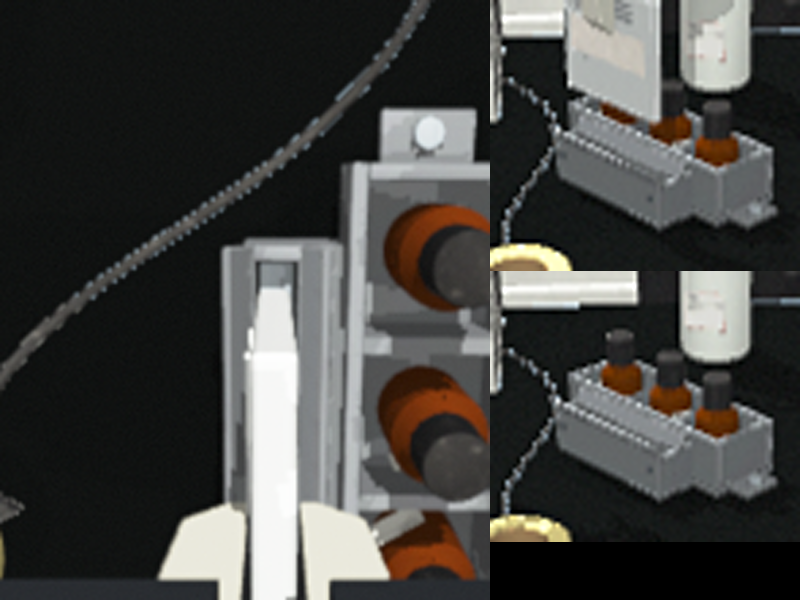

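Bottles stand in all three cells, and the holder's card faces the front. In the crop, the holder's bottom +y edge is at (262..293, 290) and the channel interior at (257..297, 262). I'll compare them in world coordinates.

Run:
```python
from h import *
W='pics/wrist6.png'; q=lambda x,y:(180+x/2.722,60+y/2.722)
print('holder bottom +y',at(W,*q(262,290),.072),at(W,*q(293,290),.072),'top',at(W,*q(247,355),.156),at(W,*q(297,353),.156))
for z in(.022,.031): print('channel +y end',z,at(W,*q(257,262),z),at(W,*q(297,262),z))
print('mouth outer',at(W,*q(224,245),.041),at(W,*q(338,241),.041))
print('cheek outer',at(W,*q(245,240),.031))
t=np.radians(-4.8)
for x in(-.004,.004): print(pix(W,(.5413-np.sin(t)*.045+x,-.0707+.045,.072)))
# edge profile in row v=158 / 200
im=np.load(W+'.npz')['im']; print([int(x) for x in im[157,258:312].mean(1)]);print([int(x) for x in im[162,258:312].mean(1)])
```

```text
holder bottom +y [ 0.5421 -0.0266  0.072 ] [ 0.5499 -0.0273  0.072 ] top [ 0.5408 -0.0262  0.156 ] [ 0.5489 -0.0266  0.156 ]
channel +y end 0.022 [ 0.54   -0.0241  0.022 ] [ 0.5524 -0.0252  0.022 ]
channel +y end 0.031 [ 0.5403 -0.0233  0.031 ] [ 0.5522 -0.0243  0.031 ]
mouth outer [ 0.5316 -0.0168  0.041 ] [ 0.5642 -0.0184  0.041 ]
cheek outer [ 0.5373 -0.0166  0.031 ]
[274.7 165.3]
[286.2 164.4]
[16, 16, 23, 89, 157, 163, 144, 118, 117, 117, 118, 116, 118, 123, 137, 118, 50, 81, 133, 138, 138, 136, 133, 133, 133, 130, 122, 117, 114, 91, 54, 98, 142, 132, 131, 130, 132, 133, 132, 134, 148, 172, 172, 154, 149, 161, 155, 137, 86, 78, 122, 181, 195, 191]
[16, 15, 24, 86, 155, 165, 145, 118, 118, 117, 118, 116, 117, 118, 131, 126, 55, 86, 139, 144, 144, 141, 141, 138, 132, 117, 117, 118, 115, 93, 53, 105, 150, 132, 130, 130, 130, 131, 133, 132, 150, 178, 170, 155, 154, 154, 135, 91, 78, 83, 137, 185, 194, 194]
```

```bash
python3 -m handwheel '[[0,-0.15,0,0,1],[0,0,-1.5,0,1],[0,0,-1.5,0,1],[0,0,-1,0,1],[0,0,-0.6,0,1],[0,0,0,0,1],[0,0,0,0,1]]' 40; python3 -c "
from h import *
s=readout.read_state();print(s['wrist_torque'],s['orientation'])"
```

```text
t: 16.52
tool_pos: [0.5416, -0.0727, 0.2674]
orientation: [2.313, 2.125, 0.001]
force: [-0.4, 0.4, -0.5]
opening: 0.0075
gripper_force: 40.0
[-0.09336953  0.04677466 -0.01793029] [2.31337378e+00 2.12457728e+00 7.01812640e-04]
```

No contact, so the holder is inside the channel. Pressing.

```bash
python3 -m handwheel '[[0,0,-0.4,0,1],[0,0,0,0,1],[0,0,0,0,1]]'; python3 -m handwheel '[[0,0,-0.5,0,1],[0,0,0,0,1],[0,0,0,0,1]]'; python3 -m handwheel '[[0,0,-0.4,0,1],[0,0,0,0,1],[0,0,0,0,1]]'
```

```text
t: 16.9
tool_pos: [0.5417, -0.0727, 0.2636]
orientation: [2.313, 2.124, 0.001]
force: [1.2, -0.5, 3.2]
opening: 0.008
gripper_force: 40.0
t: 17.27
tool_pos: [0.5417, -0.0727, 0.2584]
orientation: [2.313, 2.124, 0.001]
force: [1.1, 0.2, 5.6]
opening: 0.0078
gripper_force: 40.0
t: 17.65
tool_pos: [0.5417, -0.0727, 0.2547]
orientation: [2.313, 2.124, 0.001]
force: [-0.1, -0.3, 8.8]
opening: 0.008
gripper_force: 40.0
```

```bash
python3 -m handwheel '[[0,0,-0.15,0,1],[0,0,0,0,1],[0,0,0,0,1]]'; python3 -m handwheel '[[0,0,-0.1,0,1],[0,0,0,0,1],[0,0,0,0,1]]'
```

```text
t: 18.02
tool_pos: [0.5418, -0.0727, 0.2539]
orientation: [2.313, 2.124, 0.001]
force: [-3.1, 0.0, 13.9]
opening: 0.0077
gripper_force: 40.0
t: 18.4
tool_pos: [0.5419, -0.0728, 0.2539]
orientation: [2.313, 2.124, 0.002]
force: [-4.7, 1.9, 20.7]
opening: 0.0079
gripper_force: 40.0
```

The TCP has stopped at the expected height (0.254 m) while the force climbed past the 9 N spring maximum, so the strip is on its hard stop.

```bash
python3 -m handwheel '[[0,0,0,0,1],[0,0,0,0,1],[0,0,0,0,1],[0,0,0,0,1]]'; python3 -c "
from plant import job
print(job.close_job())"
```

```text
t: 18.9
tool_pos: [0.5419, -0.0727, 0.2538]
orientation: [2.312, 2.124, 0.002]
force: [-5.2, 1.2, 20.0]
opening: 0.008
gripper_force: 40.0
the job is handed in; nothing more can be done
None
```

Job handed in at 18.9 s: both amber bottles stand in the end cells, and the holder, card to the front, is held pressed down with 20 N, which by force and height puts the strip on its hard stop.

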